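Read the new pigment jars on the x-y stage

TASK

New pigment jars have come to the marbling studio: fold both flaps of the carton well back, draw the stage's carrier fully home towards you, and stand all the jars of the carton upright on the carrier while it is home. Then move the carrier by its handle so that each jar in turn, from the smallest to the largest, stops with the dot on its lid straight under the fixed pointer (within about 5 mm) for two seconds. Finally draw the carrier fully home again with all the jars still standing on it, leave the flaps folded back, let go, and neither strike the pointer stand nor disturb the pot, bottle and comb.

Things in the scene. Friction and masses are not known exactly. Their poses are not given: they have to be found in the camera images.
- jar_1: the smallest of four graded screw-top plastic jars, all grey body and white lid with a 6 mm black dot at the lid's centre; upright cylinder, diameter 36 mm, height 42 mm, up to 110 g, heavy at the bottom. Origin: centre of the underside, z up; the dot is straight above it. Absent in some starts.
- jar_2: the second smallest of four graded screw-top plastic jars, all grey body and white lid with a 6 mm black dot at the lid's centre; upright cylinder, diameter 39 mm, height 52 mm, up to 110 g, heavy at the bottom. Origin: centre of the underside, z up; the dot is straight above it. Absent in some starts.
- jar_3: the second largest of four graded screw-top plastic jars, all grey body and white lid with a 6 mm black dot at the lid's centre; upright cylinder, diameter 42 mm, height 62 mm, up to 110 g, heavy at the bottom. Origin: centre of the underside, z up; the dot is straight above it. Absent in some starts.
- jar_4: the largest of four graded screw-top plastic jars, all grey body and white lid with a 6 mm black dot at the lid's centre; upright cylinder, diameter 45 mm, height 72 mm, up to 110 g, heavy at the bottom. Origin: centre of the underside, z up; the dot is straight above it. Absent in some starts.
- carton: fixed open cardboard carton, 148 mm (its x) by 278 mm (its y) outside, rim 80 mm high, walls and floor 4 mm, with upright corner boards across its four inner corners (meeting the walls about 40 mm from the corner); the jars stand in a row along its y, 58 mm apart as packed. Origin: centre of the underside. It stands on one side of the table (left or right changes), the slide stage on the other.
- flap_near (a joint): carton flap hinged along the near (-x) rim, rad: 0 = closed flat over the carton, 1.57 = upright, 3.14 = folded back level outside. A 73 x 276 mm cardboard sheet 4 mm thick (25 g) on a stiff crease: it stays where it is left, moved by about 0.5 N. Starts partly open (0.7 to 1.1), so that fingers pointing down fit between the two flaps and can sweep it outwards. Stop at 3.3.
- flap_far (a joint): the same flap hinged along the far (+x) rim, opening towards +x, same values
- flap_near_hinge (a point): middle of the near flap's hinge line, at rim height (80 mm)
- flap_far_hinge (a point): middle of the far flap's hinge line, at rim height (80 mm)
- flap_near_edge (a point): middle of the near flap's free edge, 73 mm from its hinge
- flap_far_edge (a point): middle of the far flap's free edge, 73 mm from its hinge
- saddle (a joint): x slide of the stage, m: 0 = carrier fully home (nearest the robot), grows as the carrier is pushed away along the stage's x, stop at 0.19. Starts 0.03 to 0.13. Moves freely with about 1 N friction plus 6 N per m/s and stays where left.
- carrier (a joint): y slide of the carrier, m: 0 = middle, positive towards the stage's +y (left), stops at +-0.10, same friction
- carrier_top (a point): centre of the carrier's flat inner floor, 36 mm above the table; its axes are those of the stage (x away from the robot, y left). The carrier is a shallow tray 160 mm (x) by 200 mm (y) outside, with a white floor, an aluminium rim 4 mm thick standing 28 mm above the floor all round, and four dark round spots on the floor at x +-30, y +-42 mm as suggested places.
- carrier_handle (a point): grip point of the carrier's handle, a vertical black round post 16 mm in diameter from 36 to 80 mm above the table, on a bracket in front of the carrier, 120 mm towards -x from the carrier's centre; this point is on its axis, 68 mm above the table. Pinched from above it moves the carrier along both slides.
- pointer_tip (a point): tip of the colour reader's fixed pointer, a dark cone pointing down, 122 mm above the table (14 mm over the largest jar's lid on the carrier); it hangs from a white arm 10 mm wide at 162 to 178 mm that comes from a column 130 mm beyond it (+x); about 110 mm beyond the carrier's centre when home
- brush_pot: bystander: white ceramic pot of brushes, diameter 76 mm, 95 mm high plus brushes to about 210 mm, origin centre of underside
- size_bottle: bystander: white plastic bottle, diameter 60 mm, 150 mm high, origin centre of underside
- comb: bystander: wooden marbling comb lying flat, 200 mm along its y, 20 mm wide, 18 mm high, steel teeth to +x, origin centre of underside
- pointer: the colour reader's fixed stand (foot 40 x 60 mm, column 18 mm in diameter, arm and pointer); origin straight under the pointer's tip, 12 mm above the table; the foot is 130 mm towards its +x. Delicate: not to be struck.
Not all that is in view belongs to the job. Leave any pink look-alike of the jar_4 alone.

How it is judged:
On the way, in this order (a step that is already met when the one before it is completed fails the run):
1. both carton flaps folded well back outwards (beyond 2.3 rad) (value of joint each of flap_near, flap_far above 2.3 rad), for 0.2 s.
2. all the jars stand upright on the carrier, released, the carrier home (within 20 mm) (x of jar_1 in the frame of carrier_top between -0.08 and 0.08 m and y of jar_1 in the frame of carrier_top between -0.1 and 0.1 m and z of jar_1 in the frame of carrier_top between -0.008 and 0.008 m and angle between each of jar_1, jar_2, jar_3, jar_4's own z axis and vertical below 0.15 rad and x of jar_2 in the frame of carrier_top between -0.08 and 0.08 m and y of jar_2 in the frame of carrier_top between -0.1 and 0.1 m and z of jar_2 in the frame of carrier_top between -0.008 and 0.008 m and x of jar_3 in the frame of carrier_top between -0.08 and 0.08 m and y of jar_3 in the frame of carrier_top between -0.1 and 0.1 m and z of jar_3 in the frame of carrier_top between -0.008 and 0.008 m and x of jar_4 in the frame of carrier_top between -0.08 and 0.08 m and y of jar_4 in the frame of carrier_top between -0.1 and 0.1 m and z of jar_4 in the frame of carrier_top between -0.008 and 0.008 m and contact force between each of jar_1, jar_2, jar_3, jar_4 and the fingers below 0.2 N and linear speed of each of jar_1, jar_2, jar_3, jar_4 below 0.02 m/s and value of joint saddle below 0.02 m), for 0.3 s.
3. jar_1 (smallest) at rest on the carrier with its lid's dot under the pointer tip (within 6 mm) for 1.5 s (horizontal distance between jar_1 and pointer_tip below 0.006 m and linear speed of jar_1 below 0.015 m/s and x of jar_1 in the frame of carrier_top between -0.08 and 0.08 m and y of jar_1 in the frame of carrier_top between -0.1 and 0.1 m and z of jar_1 in the frame of carrier_top between -0.008 and 0.008 m and angle between jar_1's own z axis and vertical below 0.15 rad), for 1.5 s.
4. jar_2 (second smallest) at rest on the carrier with its lid's dot under the pointer tip (within 6 mm) for 1.5 s (horizontal distance between jar_2 and pointer_tip below 0.006 m and linear speed of jar_2 below 0.015 m/s and x of jar_2 in the frame of carrier_top between -0.08 and 0.08 m and y of jar_2 in the frame of carrier_top between -0.1 and 0.1 m and z of jar_2 in the frame of carrier_top between -0.008 and 0.008 m and angle between jar_2's own z axis and vertical below 0.15 rad), for 1.5 s.
5. jar_3 (second largest) at rest on the carrier with its lid's dot under the pointer tip (within 6 mm) for 1.5 s (horizontal distance between jar_3 and pointer_tip below 0.006 m and linear speed of jar_3 below 0.015 m/s and x of jar_3 in the frame of carrier_top between -0.08 and 0.08 m and y of jar_3 in the frame of carrier_top between -0.1 and 0.1 m and z of jar_3 in the frame of carrier_top between -0.008 and 0.008 m and angle between jar_3's own z axis and vertical below 0.15 rad), for 1.5 s.
6. jar_4 (largest) at rest on the carrier with its lid's dot under the pointer tip (within 6 mm) for 1.5 s (horizontal distance between jar_4 and pointer_tip below 0.006 m and linear speed of jar_4 below 0.015 m/s and x of jar_4 in the frame of carrier_top between -0.08 and 0.08 m and y of jar_4 in the frame of carrier_top between -0.1 and 0.1 m and z of jar_4 in the frame of carrier_top between -0.008 and 0.008 m and angle between jar_4's own z axis and vertical below 0.15 rad), for 1.5 s.
At the end, for the whole second after the job is handed in: All jars stand upright (within 0.15 rad) on the carrier's top, released and at rest; the carrier is home (x slide within 20 mm of its near stop); both flaps are beyond 2.3 rad (all of step 1 and all of step 2); the robot touches nothing.
It fails at once if the pointer stand struck (over 8 N) (contact force between anything else and pointer above 8 N).
It fails at once if brush_pot disturbed (moved over 30 mm) (distance of brush_pot from where it was at the start of the episode above 0.03 m).
It fails at once if size_bottle disturbed (moved over 30 mm) (distance of size_bottle from where it was at the start of the episode above 0.03 m).
It fails at once if comb disturbed (moved over 30 mm) (distance of comb from where it was at the start of the episode above 0.03 m).
Of jar_1, jar_2, jar_3, jar_4 only 2 to 3 are there at a start; the rules pass over those that are not, and their reading is None.
At some moment in a run one of jar_1, jar_2, jar_3, jar_4 may be knocked a few centimetres aside while the robot is not near it.
It also fails if it takes over 208 s, if anything falls off the work surface, if the arm or the gripper's body presses on something with over 40 N, if the wrist force passes 120 N, or if a joint passes its speed limit or range.

ROBOT

A 7-joint arm with a two-finger parallel gripper is mounted at the origin on the work surface. World frame = base frame: x ahead of the robot, y to its left, z up, the work surface at z = 0. Lengths are in m, angles in rad, forces in N, time in s.
With the tool pointing down it reaches from about 0.4 to 0.85 m from the base axis. Payload 10.4 kg.
Tool frame: the origin (TCP) lies at the very end of the fingers, on their centre line; the grasp point (between the pads) lies 19 mm behind it (manip.grip_point_offset is the distance from the TCP to the grasp point, in m); z points along the fingers, y is the line along which they close (so a half turn about z gives the same grasp; the last joint's range is limited). The gripper opens to 85 mm and grips with 20 to 120 N. Pads are 22 mm wide; open, the fingers measure 114 mm over their backs; the gripper's body (76 mm by 85 mm) begins 54 mm behind the grasp point. The pads swing forward as they close: fully open they stand 13 mm farther back than shut.
Start: joints at [1.244, 0.332, -0.065, 1.46, 0.022, 1.35, -0.088], TCP at [0.187, -0.596, 0.202] pointing down, gripper open.
Joint ranges: [-2.6, 2.6], [-0.5, 2.12], [-1.47, 1.34], [0.16, 2.42], [-1.27, 4.41], [0.06, 2.06], [-2.6, 2.6]. Speed limits (rad/s): [2.22, 2.22, 2.79, 2.79, 3.14, 3.14, 3.14].

INTERFACE

Orientations are given as a unit quaternion [x, y, z, w].
In Python, from workcell import manip gives the robot as it stands. The module is installed in compiled form; this text tells all that it offers.
- The arm moves only by the tool step_arm, never from a script. Its argument "moves" is a list of rows, each a list of 7 numbers: the closure, from 0 (fully open) to 1 (shut), then the shift along the world's x, y, z in mm, then the turn, a rotation vector about the world's x, y, z in rad. In form: [[grip, tx, ty, tz, ax, ay, az], ...]. A call has 1 to 10 rows; each row is the pose to reach, as a shift and turn from the pose commanded when the call began; what a row does not reach only later rows make up. A row lasts 1/10 s, in which the tool goes at most 50 mm and 8.59 degrees, less where a joint would pass 70% of its speed; a pose out of reach is approached as far as the arm can. A call with a gripper value outside its range is refused whole. The fingers move at their own pace and stop on an object; "grip_force" is the grip in N (left out, the last holds). Time passes only in rows, so rows that repeat a pose let the fingers close. It gives the time, the measured TCP pose, the force, the opening and the grip force at its end, in the units of the state.
- manip.get_obs(): the state, without advancing time (a new reading comes with each control period).
- manip.camera(name): name is "scene" or "top" or "wrist"; returns a dict with "image" (384x512x3 uint8, blue, green, red), "K" (3x3 intrinsics, pixels), "dist_coeffs" ([k1, k2, p1, p2, k3] as OpenCV has them; the pictures are not rectified), "rvec" (rotation vector, rad) and "tvec" (3), from world to camera coordinates, as OpenCV has them; the wrist camera has in their place "mount" (4x4, takes a point from camera to tool coordinates, whose origin is the TCP and whose axes are the flange's). Camera axes: x right, y down, z forward; pixel columns grow to the right and rows downward; lengths in m; the calibration is good to about 2 mm. A picture is of the moment at which its call begins: read the wrist's pose just before it. There is no depth.
- manip.hand_in(): hands the job in; it is judged then, once.
The state is a dict: "clock": time; "joint_pos": joint angles; "joint_velocities": joint speeds; "tau": joint torques, N m; "position": TCP position; "ee_rot": TCP orientation; "ft_force": force on the tool from outside, world axes, zero at the start; "torque": the same for the moment, N m; "grip_width": opening from 0.0 (shut) to 1.0 (fully open); "grasp_force": force on a finger pad.
Only numpy, scipy, OpenCV 4.12 (cv2) and the standard library are available. Lean on these libraries where they do the work, as an engineer would, in place of code of your own. Each camera call takes 0.05 s, during which the arm holds its last target. There are 200 camera calls.

## Working session

There is one attempt and no reset: what is moved stays moved. The work goes in short steps, Python scripts to look and compute and a tool call to move; the robot and the scene stay as the last step left them, time stands still between calls to the robot, and variables do not carry over. Pictures are saved under pics/ and viewed, at most 17 in all, crops included, and the job is handed in when it is done.

Besides the shell and the picture viewer there is one more tool, called after "Request:" as a command line: name --pt "numbers of a row" for each row, then --argument value for the rest. step_arm: Moves the arm, as the interface text tells. Its arguments: {"type":"object","properties":{"moves":{"type":"array","items":{"type":"array","items":{"type":"number"}}},"grip_force":{"type":"number"}},"required":["moves"]}

```bash
mkdir -p pics
cat > h.py <<'E'
import numpy as np, cv2
from scipy.spatial.transform import Rotation as R
from workcell import manip
def cam(name, save=None):
    o=manip.get_obs(); c=manip.camera(name); c['o']=o
    if name=='wrist':
        T=np.eye(4); T[:3,:3]=R.from_quat(o['ee_rot']).as_matrix(); T[:3,3]=o['position']
        M=T@np.array(c['mount']); W=np.linalg.inv(M)
        c['Rm']=W[:3,:3]; c['t']=W[:3,3]
    else:
        c['Rm']=cv2.Rodrigues(np.array(c['rvec'],float))[0]; c['t']=np.array(c['tvec'],float).ravel()
    c['K']=np.array(c['K'],float); c['d']=np.array(c['dist_coeffs'],float)
    if save: cv2.imwrite('pics/'+save+'.png', c['image'])
    return c
def ray(c,uv):
    p=cv2.undistortPoints(np.array(uv,float).reshape(-1,1,2),c['K'],c['d']).reshape(-1,2)
    d=np.c_[p,np.ones(len(p))]@c['Rm']; return -c['Rm'].T@c['t'], d
def onz(c,uv,z):
    o,d=ray(c,uv); z=np.broadcast_to(z,(len(d),)); return o+d*((z-o[2])/d[:,2])[:,None]
def proj(c,P):
    return cv2.projectPoints(np.array(P,float).reshape(-1,1,3),cv2.Rodrigues(c['Rm'])[0],c['t'],c['K'],c['d'])[0].reshape(-1,2)
E
python3 - <<'E'
from h import *
for n in ['scene','top']:
    c=cam(n,n+'0'); print(n,-c['Rm'].T@c['t'],c['Rm'][2])
print(manip.get_obs(), manip.grip_point_offset)
a=cv2.imread('pics/top0.png');cv2.imwrite('pics/top0b.png',cv2.resize(a,(800,600),interpolation=cv2.INTER_CUBIC))
E
```

```text
scene [1.24782066 0.696549   1.23533868] [-0.47033104 -0.46870454 -0.74773309]
top [ 0.44287188 -0.01524854  1.42046365] [ 0.07701201  0.01773187 -0.99687247]
{'clock': 0.1, 'joint_pos': array([ 1.24444514,  0.33279448, -0.06467745,  1.46083558,  0.02160584,
        1.3499072 , -0.0884949 ]), 'joint_velocities': array([-0.00042245, -0.00163617, -0.00039216, -0.00224655,  0.00082879,
        0.00240703, -0.00221881]), 'tau': array([ 6.87545034e-04, -6.26747417e+01,  4.89535835e-02, -3.92432106e+01,
        1.63813296e-02,  6.92413174e-03,  4.27897623e-05]), 'position': array([ 0.18681008, -0.59604594,  0.20091471]), 'ee_rot': array([ 9.88488572e-01,  1.51294261e-01, -1.28633041e-04, -6.11211197e-04]), 'ft_force': array([-0.21357929, -0.12158328,  0.1651744 ]), 'torque': array([0.00201076, 0.01539685, 0.01477375]), 'grasp_force': 0.0, 'grip_width': 1.0003477310688649} 0.0187
```

View pics/top0b.png

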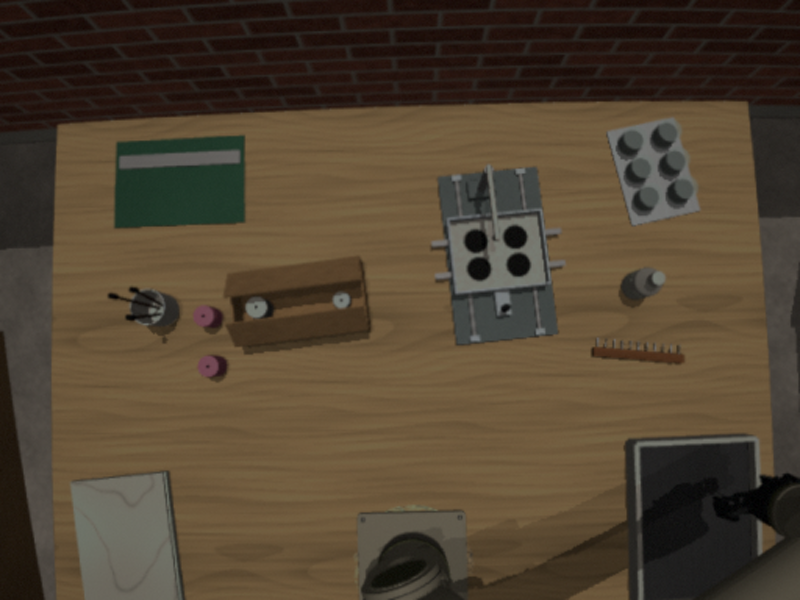

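View pics/scene0.png

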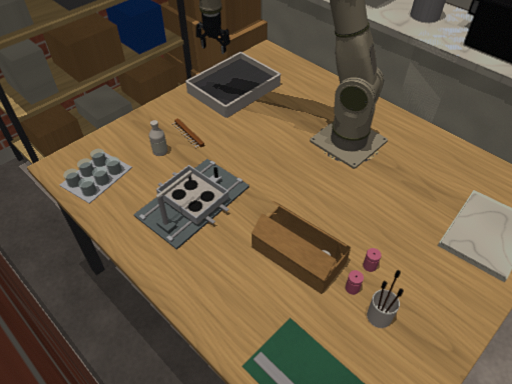

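Run:
```python
from h import *
a=cv2.imread('pics/top0.png')
L=cv2.resize(a[155:230,138:238],(400,300),interpolation=cv2.INTER_CUBIC)
Rr=cv2.resize(a[95:230,272:372],(400,540),interpolation=cv2.INTER_CUBIC)
o=np.zeros((540,800,3),np.uint8);o[:300,:400]=L;o[:,400:]=Rr
o=cv2.convertScaleAbs(o,alpha=1.6);cv2.imwrite('pics/c0.png',o)
c=cam('top');s=1.5625
P=lambda l,z:print(np.round(onz(c,np.array(l)/s,z),3).tolist())
P([(256,308),(342,300)],.06); P([(505,308)],.08); P([(475,240),(515,237),(479,269),(518,265)],.036); P([(495,238)],.122)
P([(642,285),(150,310),(638,354),(205,316),(210,366)],.05)
```

```text
[[0.552, 0.31, 0.06], [0.564, 0.129, 0.06]]
[[0.536, -0.206, 0.08]]
[[0.686, -0.154, 0.036], [0.69, -0.24, 0.036], [0.623, -0.16, 0.036], [0.629, -0.243, 0.036]]
[[0.674, -0.185, 0.122]]
[[0.578, -0.502, 0.05], [0.556, 0.544, 0.05], [0.433, -0.486, 0.05], [0.539, 0.423, 0.05], [0.434, 0.413, 0.05]]
```

View pics/c0.png

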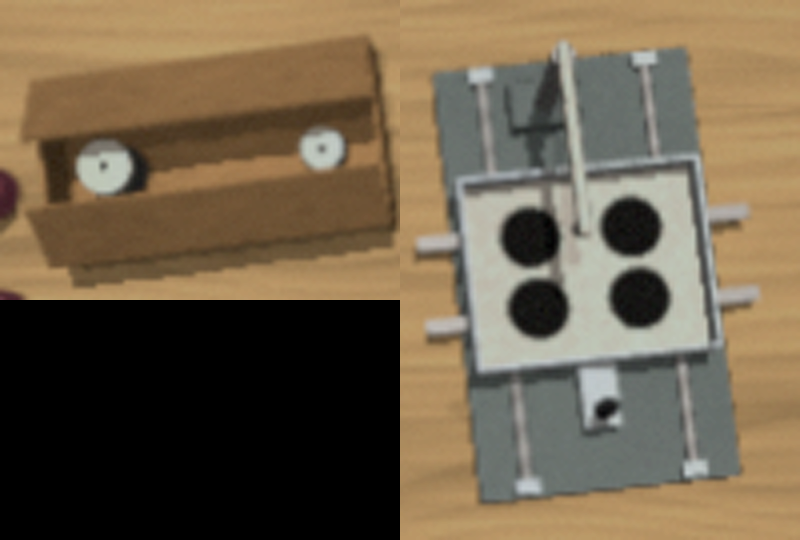

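Two jars can be seen in the carton: a large one at crop pixel (105,166) and a small one at (322,149), with bare floor between them. The stage is on the right, with the handle at (605,408) and the pointer tip at about (582,232). I'm moving to a point above the stage to look with the wrist camera.

Request:
step_arm --pt "0 0 0 100 0 0 0.2" --pt "0 263 396 200 0 0 1.337" --pt "0 263 396 200 0 0 1.337" --pt "0 263 396 200 0 0 1.337" --pt "0 263 396 200 0 0 1.337" --pt "0 263 396 200 0 0 1.337" --pt "0 263 396 200 0 0 1.337" --pt "0 263 396 200 0 0 1.337" --pt "0 263 396 200 0 0 1.337" --pt "0 263 396 200 0 0 1.337"

```text
clock: 1.15
position: [0.425, -0.2371, 0.3877]
ee_rot: [0.68, 0.733, -0.0, 0.0]
ft_force: [0.7, -0.5, -0.4]
grip_width: 0.995
grasp_force: 0.0
```

Request:
step_arm --pt "0 0 0 0 0 0 0" --pt "0 0 0 0 0 0 0" --pt "0 0 0 0 0 0 0" --pt "0 0 0 0 0 0 0"

```text
clock: 1.55
position: [0.4236, -0.2401, 0.3865]
ee_rot: [0.683, 0.731, -0.0, -0.0]
ft_force: [-0.4, -0.7, 0.4]
grip_width: 1.004
grasp_force: 0.0
```

Run:
```python
from h import *
c=cam('wrist','w1');print(np.round(c['mount'],3),c['o']['position'],c['o']['ee_rot'],c['K'][0])
a=cv2.convertScaleAbs(cv2.resize(c['image'],(800,600)),alpha=1.4);cv2.imwrite('pics/w1b.png',a)
```

```text
[[ 0.    -0.964 -0.266  0.068]
 [ 1.     0.    -0.001  0.   ]
 [ 0.001 -0.266  0.964 -0.173]
 [ 0.     0.     0.     1.   ]] [ 0.42362996 -0.2400515   0.38650372] [ 6.82792829e-01  7.30611893e-01 -1.28144081e-04 -4.44725266e-04] [305.96945588   0.         255.61749622]
```

View pics/w1b.png

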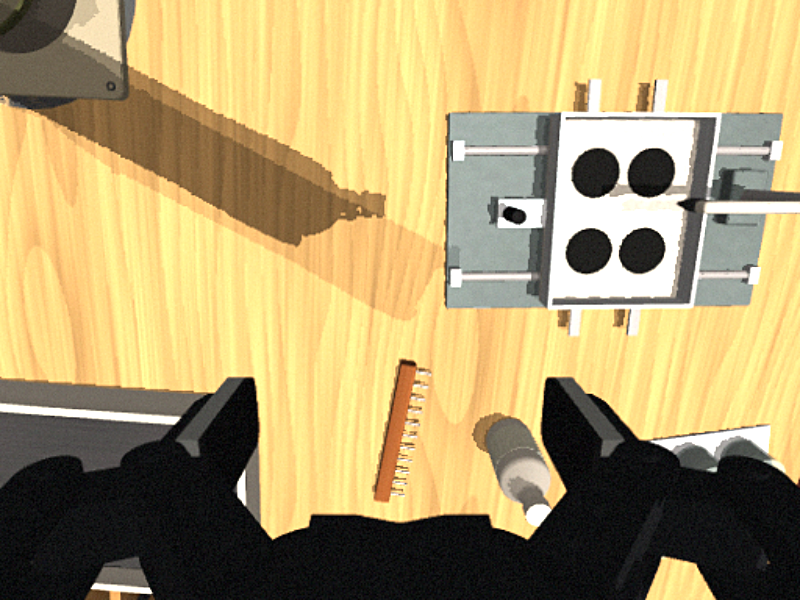

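```bash
cat >> h.py <<'E'
def spots(c,z=.036):
    g=c['image'].max(2); m=(g<60).astype(np.uint8); n,l,st,ce=cv2.connectedComponentsWithStats(m)
    out=[]
    for i in range(1,n):
        x,y,w,hh,a=st[i]
        if 300<a<1500 and .75<w/hh<1.33 and a/(w*hh)>.7: out.append(ce[i])
    return np.array(out)
E
python3 - <<'E'
from h import *
c=cam('wrist'); s=1.5625
P=lambda l,z:print(np.round(onz(c,np.array(l)/s,z),4).tolist())
sp=spots(c); print(sp*s)
if len(sp): print(onz(c,sp,.036))
P([(508,212)],.08);P([(680,204)],.122)
P([(562,116),(717,116),(693,304),(551,304)],.064)
print(manip.get_obs()['clock'])
E
```

```text
[[594.72128378 172.37331081]
 [650.22657319 172.16142271]
 [587.83957067 250.42743161]
 [640.99236641 249.99522901]]
[[ 0.62590612 -0.15770865  0.036     ]
 [ 0.68571185 -0.1528769   0.036     ]
 [ 0.63251306 -0.24118515  0.036     ]
 [ 0.69206611 -0.23642409  0.036     ]]
[[0.5286, -0.203, 0.08]]
[[0.675, -0.1816, 0.122]]
[[0.5737, -0.1079, 0.064], [0.7283, -0.0952, 0.064], [0.747, -0.2873, 0.064], [0.5911, -0.298, 0.064]]
1.65
```

The stage yaw is 0.08 rad, the carrier centre (0.659,-0.197), and the pointer tip (0.675,-0.182). That puts the handle at (0.539,-0.2065), which agrees with the post seen at (517,215). Next I'm going to the handle.

Request:
step_arm --pt "0.65 116 33.5 -100 0 0 0.01" --pt "0.65 116 33.5 -150 0 0 0.01" --pt "0.65 116 33.5 -200 0 0 0.01" --pt "0.65 116 33.5 -230 0 0 0.01" --pt "0.65 116 33.5 -230 0 0 0.01" --pt "0.65 116 33.5 -230 0 0 0.01" --pt "0.65 116 33.5 -275 0 0 0.01" --pt "0.65 116 33.5 -315 0 0 0.01" --pt "0.65 116 33.5 -337 0 0 0.01" --pt "0.65 116 33.5 -337 0 0 0.01"

```text
clock: 2.65
position: [0.5385, -0.2059, 0.0482]
ee_rot: [0.679, 0.734, -0.001, -0.002]
ft_force: [-0.5, 0.8, -0.2]
grip_width: 0.352
grasp_force: 0.0
```

Request:
step_arm --grip_force 40 --pt "0.65 0 0 0 0 0 0" --pt "1 0 0 0 0 0 0" --pt "1 0 0 0 0 0 0" --pt "1 0 0 0 0 0 0" --pt "1 0 0 0 0 0 0" --pt "1 0 0 0 0 0 0"

```text
clock: 3.25
position: [0.5406, -0.2055, 0.0504]
ee_rot: [0.678, 0.735, 0.0, 0.0]
ft_force: [-0.5, 0.3, 3.3]
grip_width: 0.002
grasp_force: 1.5
```

Run:
```python
from h import *
c=cam('wrist','w2')
a=cv2.convertScaleAbs(cv2.resize(c['image'],(800,600)),alpha=1.4);cv2.imwrite('pics/w2b.png',a)
print(proj(c,[[.5394,-.2065,.08],[.5394,-.2065,.036]])*1.5625)
```

```text
[[395.30622453 390.3095644 ]
 [396.19786301 343.57272945]]
```

View pics/w2b.png

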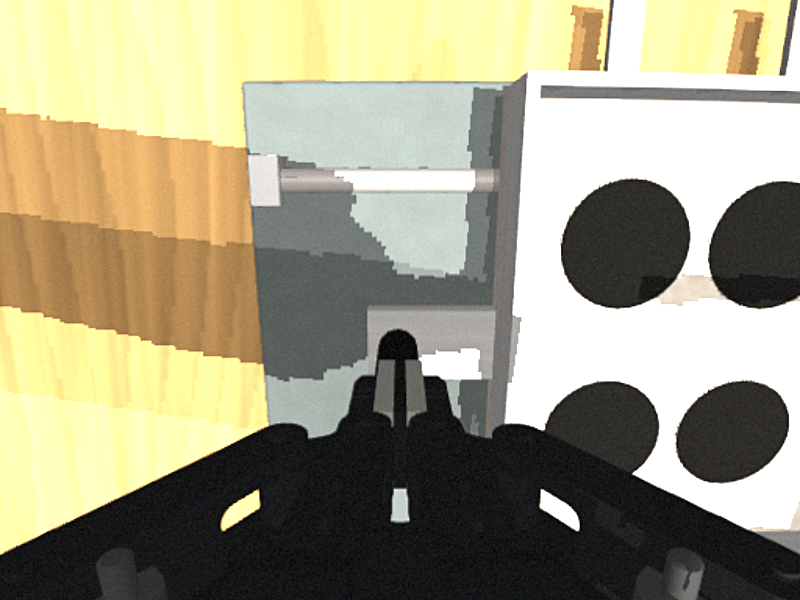

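Run:
```python
from h import *
c=cam('wrist');s=1.5625
P=lambda l,z:print(np.round(onz(c,np.array(l)/s,z),4).tolist())
P([(626,243),(774,244),(733,432)],.036)
P([(398,330)],.08);P([(398,330)],.05);P([(398,330)],.036);P([(378,350),(418,350)],.08)
P([(367,310)],.036)
g=c['image'][195:280,215:300].max(2); print(g[::3,::3])
t=cam('top'); q=proj(t,[[.5394,-.2065,.08]])[0];print(q,manip.get_obs()['position'])
```

```text
[[0.6267, -0.1572, 0.036], [0.6873, -0.1524, 0.036], [0.6932, -0.2368, 0.036]]
[[0.5386, -0.1857, 0.08]]
[[0.5393, -0.1958, 0.05]]
[[0.5396, -0.2005, 0.036]]
[[0.5328, -0.1929, 0.08], [0.5455, -0.1919, 0.08]]
[[0.5264, -0.1929, 0.036]]
[[ 71  65  67  64  67  67  73  79  77  78  78  78  80  76  85  82  83  80
   83  77  79  89  78  80  78  78  74  79  78]
 [ 74  67  67  69  63  69  61 105 101 101  99 105  98 104  99 106 100 100
  103  98  96  98  91  99 100  89  96  97 104]
 [ 67  69  69  66  71  64  66 127 124 125 123 118 118 120 125 123 127 127
  120 127 125 122 125 124 127 123 124 127 127]
 [ 74  72  73  66  64  67  65 126 123 121 123 121 127 121 122 123 118 117
  117 119 118 121 123 123 121 117 126 126 124]
 [ 71  67  62  71  64  71  69 122 125 117 125 124 124 119 125 121 117 124
  121 120 120 124 119 127 121 125 126 124 122]
 [ 65  71  64  63  68  74  64 128 123 117 123 128 117  83 112 128 125 123
  126 125 125 123 126 124 124 125 123 122 126]
 [ 64  69  65  71  71  65  63 122 119 120 132   0   0  11  13   6 133 118
  126 124 125 127 119 127 120 121 130 122 124]
 [ 71  74  68  70
[... 2011 characters left out ...]
 17  25  21 149 128  62  62]
 [130 120   6  21  25  20  18  21  17  19  15  25  86  21  12  71  29  10
   19  17  12  18  18  12  20   6 122  64  60]
 [134   5  25  25  16  14  18  26  17  13  18  19  85  15  26  80  11  27
    8  15  17  16  14  19  19  21  12  65  70]
 [125  13  21  22  18  22  24  15  16  24  18  11  27  20  21  29  19  22
   20  14  23  26  18  14  18  10  14  51  67]
 [ 13  15  21  18  12  21  11  10  22  21  16  21  21  21  19  19  17   9
   16  17  18  16  17  13  16   6  19   6  73]
 [ 16  22  12  16  18  23  15  18  19  11  19  19  13  21  24  11  19  14
   21  17  14  15  15  10  20  19  21  25  17]]
[323.43115428 196.01330858] [ 0.54057775 -0.20550408  0.05041354]
```

Run:
```python
from h import *
c=cam('wrist');p=c['o']['position']
for z in (.045,.05,.06,.07,.08,.09): print(z,(proj(c,[[.5394,-.2005,z],[.5406,-.1945,z],[.5326,-.1945,z]])*1.5625).round().tolist())
print(c['o']['grip_width'],c['o']['grasp_force'],c['o']['ft_force'])
cv2.imwrite('pics/w3.png',cv2.convertScaleAbs(cv2.resize(c['image'][190:300,200:310],(770,600),interpolation=cv2.INTER_CUBIC),alpha=2.5))
t=cam('scene'); q=proj(t,[[.5394,-.2065,.08]])[0].astype(int);print(q)
cv2.imwrite('pics/s3.png',cv2.resize(t['image'][max(q[1]-60,0):q[1]+40,q[0]-60:q[0]+60],(720,600),interpolation=cv2.INTER_CUBIC))
```

```text
0.045 [[397.0, 337.0], [402.0, 323.0], [381.0, 322.0]]
0.05 [[397.0, 342.0], [402.0, 327.0], [381.0, 325.0]]
0.06 [[397.0, 351.0], [402.0, 336.0], [380.0, 334.0]]
0.07 [[397.0, 362.0], [402.0, 346.0], [378.0, 344.0]]
0.08 [[397.0, 374.0], [402.0, 357.0], [377.0, 355.0]]
0.09 [[397.0, 387.0], [402.0, 369.0], [376.0, 367.0]]
-0.0019755261315237277 2.1419553458690643 [-1.09133818  0.58451619  4.67162523]
[215 168]
```

View pics/s3.png

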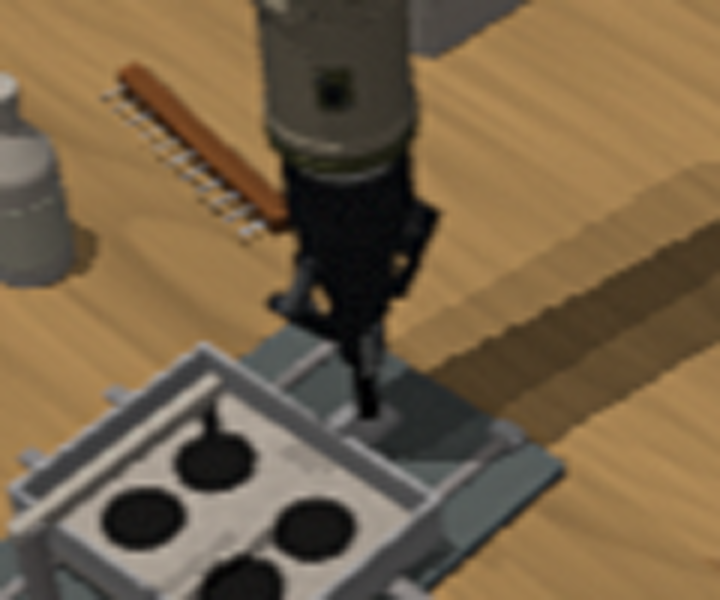

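Run:
```python
from h import *
a=cv2.imread('pics/w1.png')[115:160,300:360]; b=cv2.imread('pics/w3.png')
o=np.zeros((450,800,3),np.uint8)
o[:300,:400]=cv2.resize(cv2.convertScaleAbs(a,alpha=1.3),(400,300),interpolation=cv2.INTER_NEAREST)
o[:400,400:]=cv2.resize(b,(400,400))
cv2.imwrite('pics/c3.png',o)
```

```text
(no output)
```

View pics/c3.png

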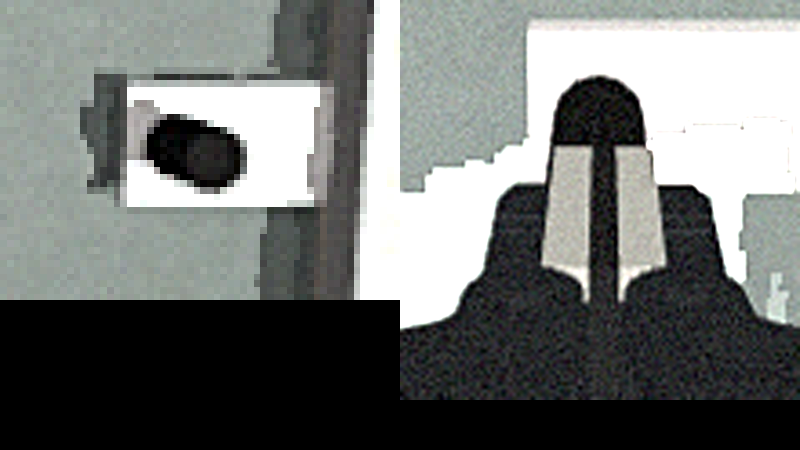

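The closed fingertips are resting on top of the post: closed width is 0 and the upward force is 4.7 N. The pad tips at pixel row 360 and the open finger spacing in the first wrist image both put the real fingertips about 30 mm behind the reported TCP. I'll go 30 mm deeper from here on.

Request:
step_arm --grip_force 40 --pt "0.65 0 0 5 0 0 0" --pt "0.65 0 0 5 0 0 0" --pt "0.65 0 0 5 0 0 0" --pt "0.65 0 -1 0 0 0 0" --pt "0.65 0 -1 -15 0 0 0" --pt "0.65 0 -1 -29 0 0 0" --pt "0.65 0 -1 -29 0 0 0" --pt "1 0 -1 -29 0 0 0" --pt "1 0 -1 -29 0 0 0" --pt "1 0 -1 -29 0 0 0"

```text
clock: 4.5
position: [0.54, -0.2062, 0.0206]
ee_rot: [0.678, 0.735, -0.0, -0.0]
ft_force: [0.7, 1.5, -9.4]
grip_width: 0.17
grasp_force: 39.2
```

Request:
step_arm --pt "1 0 0 0 0 0 0" --pt "1 0 0 0 0 0 0"

```text
clock: 4.7
position: [0.5399, -0.2062, 0.0206]
ee_rot: [0.678, 0.735, -0.0, -0.0]
ft_force: [1.3, 0.3, -11.1]
grip_width: 0.171
grasp_force: 39.0
```

Request:
step_arm --pt "1 -20 -1.6 0 0 0 0" --pt "1 -40 -3.2 0 0 0 0" --pt "1 -60 -4.8 0 0 0 0" --pt "1 -75 -6 0 0 0 0" --pt "1 -85 -6.8 0 0 0 0" --pt "1 -89 -7.1 0 0 0 0" --pt "1 -93 -7.4 0 0 0 0" --pt "1 -93 -7.4 0 0 0 0"

```text
clock: 5.5
position: [0.4467, -0.2137, 0.0207]
ee_rot: [0.678, 0.735, -0.0, -0.001]
ft_force: [-0.5, 0.8, -16.9]
grip_width: 0.175
grasp_force: 40.7
```

Request:
step_arm --pt "1 -2 0 0 0 0 0" --pt "1 -4 0 0 0 0 0" --pt "1 -4 0 0 0 0 0"

```text
clock: 5.8
position: [0.443, -0.2137, 0.0207]
ee_rot: [0.678, 0.735, -0.0, -0.0]
ft_force: [0.0, -0.9, -20.8]
grip_width: 0.168
grasp_force: 40.2
```

Request:
step_arm --pt "1 -2 0 -1 0 0 0" --pt "1 -4 0 -1 0 0 0" --pt "1 -6 0 -1 0 0 0" --pt "1 -8 0 -1 0 0 0" --pt "1 -8 0 -1 0 0 0"

```text
clock: 6.3
position: [0.4405, -0.2127, 0.0208]
ee_rot: [0.677, 0.736, 0.003, 0.004]
ft_force: [23.0, 0.5, -33.7]
grip_width: 0.174
grasp_force: 39.9
```

Request:
step_arm --pt "1 6 0 -1 0 0 0" --pt "0.65 6 0 -1 0 0 0" --pt "0.65 6 0 -1 0 0 0" --pt "0.65 6 0 0 0 0 0" --pt "0.65 6 0 40 0 0 0" --pt "0.65 6 0 90 0 0 0" --pt "0.65 6 0 140 0 0 0" --pt "0.65 20 30 180 0 0 0" --pt "0.65 40 70 220 0 0 0" --pt "0.65 60 110 250 0 0 0"

```text
clock: 7.3
position: [0.49, -0.1149, 0.2638]
ee_rot: [0.679, 0.734, 0.0, 0.001]
ft_force: [0.6, -0.4, -0.6]
grip_width: 0.349
grasp_force: 0.0
```

Request:
step_arm --pt "1 20 400 130 0 0 0" --pt "1 20 400 130 0 0 0" --pt "1 20 400 130 0 0 0" --pt "1 20 400 130 0 0 0" --pt "1 20 400 130 0 0 0" --pt "1 20 400 130 0 0 0" --pt "1 20 400 130 0 0 0" --pt "1 20 400 130 0 0 0" --pt "1 20 400 130 0 0 0" --pt "1 20 400 130 0 0 0"

```text
clock: 8.3
position: [0.5084, 0.2885, 0.3917]
ee_rot: [0.676, 0.737, 0.001, -0.001]
ft_force: [-0.6, -0.2, -0.2]
grip_width: -0.0
grasp_force: 0.0
```

Run:
```python
from h import *
c=cam('wrist','w4');print(c['o']['position'],c['o']['ee_rot'],c['o']['ft_force'])
a=cv2.convertScaleAbs(cv2.resize(c['image'],(800,600)),alpha=1.4);cv2.imwrite('pics/w4b.png',a)
t=cam('top','top4')
```

```text
[0.50839332 0.28849758 0.39167727] [ 0.67622224  0.7366969   0.00076767 -0.00075785] [-0.61661048 -0.17298033 -0.24789876]
```

View pics/w4b.png

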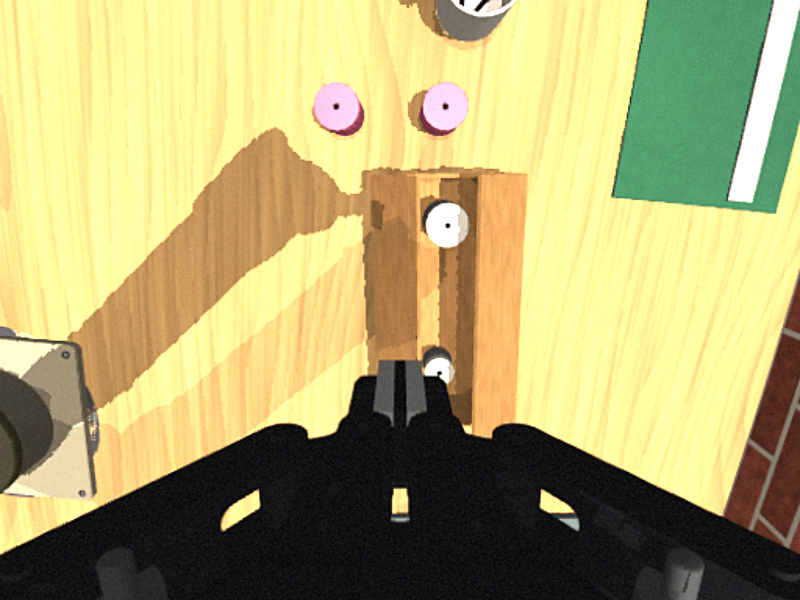

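Run:
```python
from h import *
c=cam('wrist');s=1.5625
P=lambda l,z:print(np.round(onz(c,np.array(l)/s,z),4).tolist())
P([(448,225.5),(438,373)],[.076,.046]);P([(418,178),(416,350),(481,175),(475,425)],.137);P([(364,172),(527,174)],.08)
P([(337,105),(446,105)],.07)
```

```text
[[0.5573, 0.3039, 0.076], [0.5674, 0.1293, 0.046]]
[[0.5205, 0.3486, 0.137], [0.533, 0.1904, 0.137], [0.5746, 0.3556, 0.137], [0.599, 0.1155, 0.137]]
[[0.4695, 0.3495, 0.08], [0.6289, 0.3607, 0.08]]
[[0.4388, 0.4101, 0.07], [0.5438, 0.4186, 0.07]]
```

Request:
step_arm --pt "1 52 -72 -20 0 0 -0.015" --pt "1 52 -72 -70 0 0 -0.015" --pt "1 52 -72 -110 0 0 -0.015" --pt "1 52 -72 -160 0 0 -0.015" --pt "1 52 -72 -200 0 0 -0.015" --pt "1 52 -72 -230 0 0 -0.015" --pt "1 52 -72 -260 0 0 -0.015" --pt "1 52 -72 -285 0 0 -0.015" --pt "1 52 -72 -305 0 0 -0.015" --pt "1 52 -72 -305 0 0 -0.015"

```text
clock: 9.45
position: [0.5605, 0.2095, 0.0834]
ee_rot: [0.685, 0.729, -0.002, -0.001]
ft_force: [-0.5, -0.2, 0.1]
grip_width: 0.0
grasp_force: 0.0
```

Request:
step_arm --pt "1 -15 -1 0 0 0 0" --pt "1 -30 -2 0 0 0 0" --pt "1 -45 -3 0 0 0 0" --pt "1 -60 -4 0 0 0 0" --pt "1 -75 -5 0 0 0 0" --pt "1 -90 -6 0 0 0 0" --pt "1 -105 -7 0 0 0 0" --pt "1 -116 -8 -5 0 0 0" --pt "1 -116 -8 -15 0 0 0" --pt "1 -116 -8 -15 0 0 0"

```text
clock: 10.45
position: [0.4457, 0.2037, 0.07]
ee_rot: [0.684, 0.729, -0.001, 0.0]
ft_force: [0.8, -0.2, 0.7]
grip_width: -0.001
grasp_force: 0.0
```

Request:
step_arm --pt "1 30 2 15 0 0 0" --pt "1 75 5 15 0 0 0" --pt "1 116 8 15 0 0 0" --pt "1 140 10 15 0 0 0" --pt "1 160 11 15 0 0 0" --pt "1 180 13 15 0 0 0" --pt "1 200 14 15 0 0 0" --pt "1 220 15 15 0 0 0" --pt "1 234 16 10 0 0 0" --pt "1 234 16 0 0 0 0"

```text
clock: 11.45
position: [0.6817, 0.2203, 0.07]
ee_rot: [0.684, 0.729, 0.0, 0.0]
ft_force: [-1.3, 0.8, -0.1]
grip_width: -0.003
grasp_force: 0.2
```

Next I'm going up over the carton to look.

Request:
step_arm --pt "1 0 0 40 0 0 0" --pt "1 0 0 90 0 0 0" --pt "0.3 -50 20 140 0 0 0" --pt "0.3 -100 40 180 0 0 0" --pt "0.3 -140 60 230 0 0 0" --pt "0.3 -140 80 280 0 0 0" --pt "0.3 -140 80 310 0 0 0" --pt "0.3 -140 80 310 0 0 0" --pt "0.3 -140 80 310 0 0 0"

```text
clock: 12.35
position: [0.5386, 0.3033, 0.3851]
ee_rot: [0.683, 0.731, 0.003, 0.001]
ft_force: [-0.5, 0.6, 1.0]
grip_width: 0.699
grasp_force: 0.0
```

Run:
```python
from h import *
c=cam('wrist','w5');print(c['o']['position'],c['o']['ee_rot'],c['o']['ft_force'])
a=cv2.convertScaleAbs(cv2.resize(c['image'],(800,600)),alpha=1.4);cv2.imwrite('pics/w5b.png',a)
```

```text
[0.53861896 0.3033216  0.38508877] [6.82820976e-01 7.30579987e-01 2.84196315e-03 5.65993528e-04] [-0.54560639  0.55277554  1.03023985]
```

View pics/w5b.png

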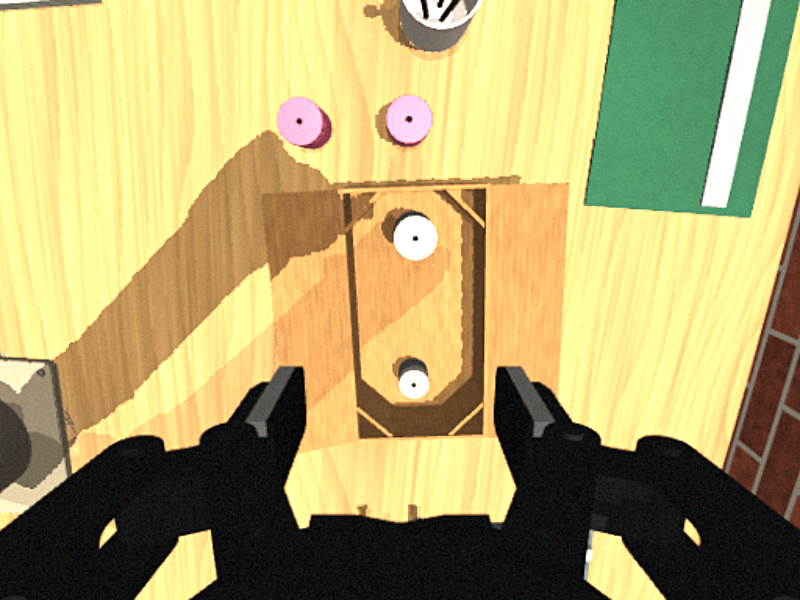

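```bash
cat > jars.py <<'E'
from h import *
def dots(c,guess,z,r=9):
    "refine dot pixel near guess (800-scale) then project to plane z"
    out=[]
    for g,zz in zip(np.array(guess)/1.5625,z):
        x,y=g.round().astype(int); p=c['image'][y-r//2:y+r//2+1,x-r//2:x+r//2+1].max(2).astype(float)
        w=np.clip(120-p,0,None); ys,xs=np.mgrid[:p.shape[0],:p.shape[1]]
        out.append(onz(c,[[x-r//2+(w*xs).sum()/w.sum(),y-r//2+(w*ys).sum()/w.sum()]],zz)[0])
    return np.array(out)
E
python3 - <<'E'
from jars import *
c=cam('wrist')
print(dots(c,[(415.5,238),(414,384)],[.076,.046]).round(4),c['o']['position'])
E
```

```text
[[0.5551 0.309  0.076 ]
 [0.568  0.1351 0.046 ]] [0.53924404 0.30206898 0.38231226]
```

Request:
step_arm --pt "0.2 17 4 -50 0 0 0" --pt "0.2 17 4 -100 0 0 0" --pt "0.2 17 4 -150 0 0 0" --pt "0.2 17 4 -200 0 0 0" --pt "0.2 17 4 -245 0 0 0" --pt "0.2 17 4 -290 0 0 0" --pt "0.2 17 4 -320 0 0 0" --pt "0.2 17 4 -345 0 0 0" --pt "0.2 17 4 -368 0 0 0" --pt "0.2 17 4 -368 0 0 0"

```text
clock: 13.45
position: [0.5539, 0.3019, 0.0079]
ee_rot: [0.684, 0.73, -0.004, -0.001]
ft_force: [-0.7, 0.2, -0.3]
grip_width: 0.797
grasp_force: 0.0
```

Request:
step_arm --grip_force 35 --pt "0.2 0 0 0 0 0 0" --pt "0.6 0 0 0 0 0 0" --pt "1 0 0 0 0 0 0" --pt "1 0 0 0 0 0 0" --pt "1 0 0 0 0 0 0" --pt "1 0 0 0 0 0 0"

```text
clock: 14.05
position: [0.5573, 0.3052, 0.0143]
ee_rot: [0.684, 0.73, 0.001, 0.0]
ft_force: [-1.8, -1.0, 5.9]
grip_width: 0.513
grasp_force: 35.6
```

Request:
step_arm --pt "1 0 0 40 0 0 0" --pt "1 0 0 90 0 0 0" --pt "1 0 0 135 0 0 0" --pt "1 0 0 135 0 0 0"

```text
clock: 14.45
position: [0.5591, 0.3072, 0.1552]
ee_rot: [0.684, 0.73, 0.005, 0.002]
ft_force: [0.1, 1.0, -2.6]
grip_width: 0.514
grasp_force: 36.4
```

Run:
```python
from jars import *
t=cam('top','top6'); g=t['image'].max(2)
q=proj(t,[[.5621,-.204,.036]])[0].astype(int); print(q)
sub=g[q[1]-30:q[1]+31,q[0]-40:q[0]+41]; n,l,st,ce=cv2.connectedComponentsWithStats((sub<40).astype(np.uint8))
for i in range(1,n):
    if st[i,4]>60: print(st[i],onz(t,[ce[i]+q-[40,30]],.036)[0].round(4))
print(manip.get_obs()['position'],manip.get_obs()['grip_width'])
```

```text
[320 190]
[ 46  13  14  14 155] [ 0.5954 -0.2458  0.036 ]
[ 21  16  14  14 154] [ 0.5887 -0.1621  0.036 ]
[ 48  31  15  14 158] [ 0.536  -0.2506  0.036 ]
[ 23  34  14  14 156] [ 0.5291 -0.1667  0.036 ]
[0.55809678 0.30601966 0.15165541] 0.516681965716906
```

Request:
step_arm --pt "1 0 -25 0 0 0 0" --pt "1 0 -70 0 0 0 0" --pt "1 0 -120 0 0 0 0" --pt "1 0 -170 0 0 0 0" --pt "1 0 -220 0 0 0 0" --pt "1 0 -270 0 0 0 0" --pt "1 0 -320 0 0 0 0" --pt "1 0 -370 0 0 0 0" --pt "1 0 -415 0 0 0 0" --pt "1 1 -450 0 0 0 0"

```text
clock: 15.5
position: [0.5563, -0.149, 0.1467]
ee_rot: [0.685, 0.729, -0.001, -0.0]
ft_force: [0.6, 0.8, -1.0]
grip_width: 0.515
grasp_force: 36.3
```

Request:
step_arm --pt "1 0 -19 0 0 0 0" --pt "1 0 -19 -30 0 0 0" --pt "1 0 -19 -60 0 0 0" --pt "1 0 -19 -80 0 0 0" --pt "1 0 -19 -92 0 0 0" --pt "1 0 -19 -92 0 0 0" --pt "1 0 -19 -92 0 0 0"

```text
clock: 16.2
position: [0.558, -0.1641, 0.0564]
ee_rot: [0.684, 0.73, 0.0, 0.0]
ft_force: [0.4, -0.6, -0.7]
grip_width: 0.518
grasp_force: 36.3
```

Request:
step_arm --pt "1 0 0 -4 0 0 0" --pt "1 0 0 -8 0 0 0" --pt "1 0 0 -9 0 0 0" --pt "1 0 0 -10 0 0 0" --pt "1 0 0 -10 0 0 0"

```text
clock: 16.7
position: [0.558, -0.1642, 0.0463]
ee_rot: [0.684, 0.73, 0.0, 0.0]
ft_force: [-0.6, 0.3, 0.9]
grip_width: 0.518
grasp_force: 36.4
```

Request:
step_arm --pt "1 0 0 -1.5 0 0 0" --pt "1 0 0 -1.5 0 0 0" --pt "0.4 0 0 -1.5 0 0 0" --pt "0.25 0 0 -1.5 0 0 0" --pt "0.25 0 0 -1.5 0 0 0" --pt "0.25 0 0 20 0 0 0" --pt "0.25 0 0 60 0 0 0" --pt "0.25 0 0 105 0 0 0" --pt "0.25 0 30 150 0 0 0" --pt "0.25 0 75 160 0 0 0"

```text
clock: 17.7
position: [0.5592, -0.0918, 0.21]
ee_rot: [0.686, 0.728, 0.001, 0.003]
ft_force: [0.8, 0.6, -0.0]
grip_width: 0.751
grasp_force: 0.0
```

Request:
step_arm --pt "0.25 0 50 0 0 0 0" --pt "0.25 0 100 30 0 0 0" --pt "0.25 0 150 60 0 0 0" --pt "0.25 0 200 90 0 0 0" --pt "0.25 0 250 120 0 0 0" --pt "0.25 0 290 150 0 0 0" --pt "0.25 0 310 150 0 0 0" --pt "0.25 0 310 150 0 0 0" --pt "0.25 0 310 150 0 0 0" --pt "0.25 0 310 150 0 0 0"

```text
clock: 18.7
position: [0.558, 0.2196, 0.3553]
ee_rot: [0.684, 0.729, -0.001, 0.0]
ft_force: [-0.4, -0.3, -0.2]
grip_width: 0.757
grasp_force: 0.0
```

Run:
```python
from jars import *
c=cam('wrist','w7');print(c['o']['position'],c['o']['ee_rot'])
print('exp jar1 px',proj(c,[[.5675,.132,.046]])*1.5625)
t=cam('top','top7');q=proj(t,[[.558,-.164,.108],[.5675,.132,.046]])
o=np.zeros((600,800,3),np.uint8);o[:450,:]=0
a=cv2.resize(c['image'],(500,375));o[:375,:500]=cv2.convertScaleAbs(a,alpha=1.3)
for i,p in enumerate(q.astype(int)): o[300*i:300*i+300,500:]=cv2.resize(t['image'][p[1]-25:p[1]+25,p[0]-25:p[0]+25],(300,300))
cv2.imwrite('pics/c7.png',o)
```

```text
[0.55798778 0.21958654 0.35528009] [ 6.84217961e-01  7.29277328e-01 -5.96880234e-04  6.93817209e-05]
exp jar1 px [[403.5266024  323.99082198]]
```

View pics/c7.png

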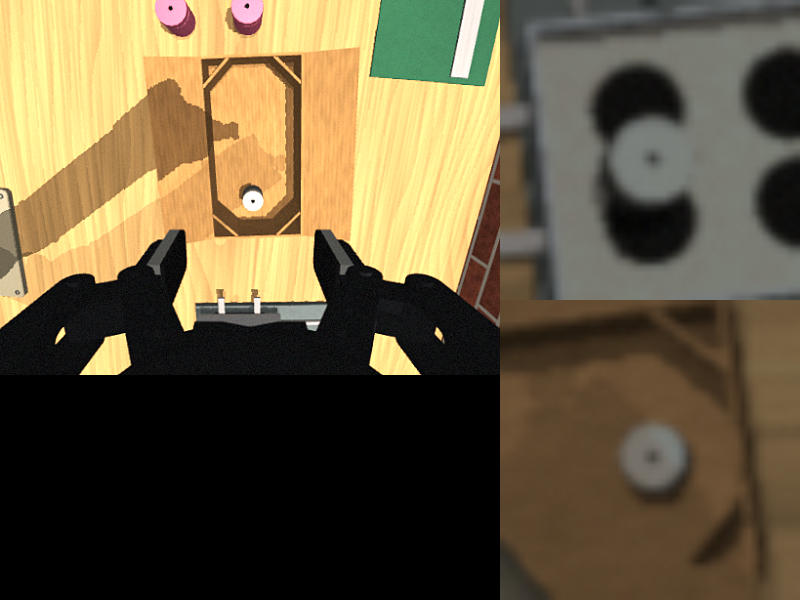

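Request:
step_arm --pt "0.3 9.5 -45 -20 0 0 0" --pt "0.3 9.5 -87 -50 0 0 0" --pt "0.3 9.5 -87 -100 0 0 0" --pt "0.3 9.5 -87 -150 0 0 0" --pt "0.3 9.5 -87 -200 0 0 0" --pt "0.3 9.5 -87 -245 0 0 0" --pt "0.3 9.5 -87 -285 0 0 0" --pt "0.3 9.5 -87 -320 0 0 0" --pt "0.3 9.5 -87 -342 0 0 0" --pt "0.3 9.5 -87 -342 0 0 0"

```text
clock: 19.8
position: [0.565, 0.1315, 0.0108]
ee_rot: [0.684, 0.729, -0.002, -0.002]
ft_force: [-0.4, -0.6, 1.4]
grip_width: 0.701
grasp_force: 0.0
```

Request:
step_arm --pt "0.35 0 0 -5 0 0 0" --pt "0.35 0 0 -10 0 0 0" --pt "0.35 0 0 -15 0 0 0" --pt "0.35 0 0 -15 0 0 0"

```text
clock: 20.2
position: [0.5672, 0.1336, -0.001]
ee_rot: [0.684, 0.73, 0.0, 0.0]
ft_force: [-0.6, 1.0, 0.6]
grip_width: 0.647
grasp_force: 0.0
```

Request:
step_arm --pt "0.35 0 0 -4 0 0 0" --pt "0.35 0 0 -8 0 0 0" --pt "0.35 0 0 -12 0 0 0" --pt "0.35 0 0 -12 0 0 0" --pt "0.35 0 0 -12 0 0 0"

```text
clock: 20.7
position: [0.5671, 0.1338, -0.0131]
ee_rot: [0.684, 0.73, -0.0, -0.0]
ft_force: [-0.1, -0.4, -0.6]
grip_width: 0.646
grasp_force: 0.0
```

Request:
step_arm --grip_force 35 --pt "0.6 0 0 0 0 0 0" --pt "1 0 0 0 0 0 0" --pt "1 0 0 0 0 0 0" --pt "1 0 0 0 0 0 0" --pt "1 0 0 0 0 0 0"

```text
clock: 21.2
position: [0.5674, 0.1339, -0.0127]
ee_rot: [0.684, 0.73, 0.0, 0.0]
ft_force: [-1.1, -0.0, 3.7]
grip_width: 0.414
grasp_force: 35.0
```

Request:
step_arm --pt "1 0 0 40 0 0 0" --pt "1 0 0 90 0 0 0" --pt "1 0 0 135 0 0 0" --pt "1 0 -30 160 0 0 0" --pt "1 0 -75 165 0 0 0" --pt "1 0 -125 165 0 0 0" --pt "1 0 -175 165 0 0 0" --pt "1 0 -225 165 0 0 0" --pt "1 0 -275 165 0 0 0" --pt "1 -1 -320 165 0 0 0"

```text
clock: 22.2
position: [0.5655, -0.1892, 0.1517]
ee_rot: [0.684, 0.729, -0.0, 0.0]
ft_force: [1.2, 0.2, 0.4]
grip_width: 0.416
grasp_force: 35.2
```

Request:
step_arm --pt "1 -1 -40 0 0 0 0" --pt "1 -1 -61 0 0 0 0" --pt "1 -1 -61 -20 0 0 0" --pt "1 -1 -61 -50 0 0 0" --pt "1 -1 -61 -80 0 0 0" --pt "1 -1 -61 -105 0 0 0" --pt "1 -1 -61 -122 0 0 0" --pt "1 -1 -61 -122 0 0 0"

```text
clock: 23.0
position: [0.5636, -0.2467, 0.0276]
ee_rot: [0.684, 0.73, -0.001, -0.002]
ft_force: [-0.4, 0.7, 0.1]
grip_width: 0.405
grasp_force: 35.2
```

Request:
step_arm --pt "1 0 0 -3 0 0 0" --pt "1 0 0 -6 0 0 0" --pt "1 0 0 -8 0 0 0" --pt "1 0 0 -9 0 0 0" --pt "1 0 0 -9.5 0 0 0" --pt "1 0 0 -9.5 0 0 0"

```text
clock: 23.6
position: [0.5653, -0.2473, 0.0207]
ee_rot: [0.684, 0.73, 0.0, 0.0]
ft_force: [-0.4, 0.4, -1.3]
grip_width: 0.409
grasp_force: 35.2
```

Request:
step_arm --pt "0.55 0 0 0 0 0 0" --pt "0.4 0 0 0 0 0 0" --pt "0.35 0 0 0 0 0 0" --pt "0.35 0 0 15 0 0 0" --pt "0.35 0 0 60 0 0 0" --pt "0.35 0 0 110 0 0 0" --pt "0.35 -40 10 150 0 0 0" --pt "0.35 -80 30 190 0 0 0" --pt "0.35 -120 50 230 0 0 0" --pt "0.35 -140 80 270 0 0 0"

```text
clock: 24.6
position: [0.4376, -0.1815, 0.2703]
ee_rot: [0.684, 0.729, -0.0, 0.0]
ft_force: [-0.7, -1.3, 1.8]
grip_width: 0.651
grasp_force: 0.0
```

Request:
step_arm --pt "0.65 0 0 30 0 0 0" --pt "0.65 0 0 30 0 0 0" --pt "0.65 0 0 30 0 0 0" --pt "0.65 0 0 30 0 0 0"

```text
clock: 25.0
position: [0.4392, -0.1817, 0.2981]
ee_rot: [0.684, 0.73, -0.0, -0.001]
ft_force: [-0.6, -0.2, -0.6]
grip_width: 0.35
grasp_force: 0.0
```

Run:
```python
from jars import *
c=cam('wrist','w8');print(c['o']['position'],c['o']['ee_rot'],c['o']['clock'])
print(proj(c,[[.559,-.164,.108],[.5645,-.247,.078],[.4425,-.215,.08],[.675,-.1816,.122]])*1.5625)
a=cv2.convertScaleAbs(cv2.resize(c['image'],(800,600)),alpha=1.3);cv2.imwrite('pics/w8b.png',a)
cam('top','top8')
```

```text
[ 0.43924314 -0.1816823   0.29808825] [ 6.83675810e-01  7.29785650e-01 -3.72984714e-05 -5.39512451e-04] 25.0
[[557.09693443 250.8897405 ]
 [538.06863188 339.9952673 ]
 [401.05246903 296.27039129]
 [709.01576675 287.25532166]]
```

View pics/w8b.png

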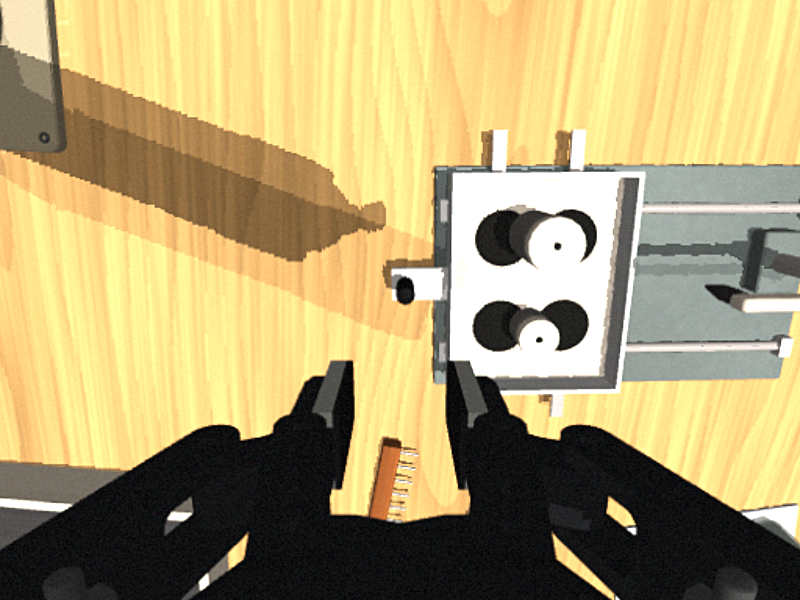

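Run:
```python
from jars import *
c=cam('wrist')
J=dots(c,[(557,246),(539,340)],[.108,.078]); p=onz(c,[np.array([707,287.5])/1.5625],.122)[0]; h=onz(c,[np.array([405,292])/1.5625],.08)[0]
print('jar4,jar1',J.round(4),'ptr',p.round(4),'handle',h.round(4)); print('d4',(p-J[0]).round(4),'d1',(p-J[1]).round(4))
t=cam('top'); g=t['image']
for n,P in (('ptr',p),('j4',J[0]),('j1',J[1]),('h',h)): print(n,proj(t,[P]).round(1))
im=g[90:220,285:355]; cv2.imwrite('pics/c9.png',cv2.convertScaleAbs(cv2.resize(im,(420,780)[:2] if 0 else (323,600),interpolation=cv2.INTER_CUBIC),alpha=1.5))
```

```text
jar4,jar1 [[ 0.558  -0.1601  0.108 ]
 [ 0.5649 -0.2461  0.078 ]] ptr [ 0.6731 -0.1817  0.122 ] handle [ 0.4454 -0.2108  0.08  ]
d4 [ 0.1151 -0.0216  0.014 ] d1 [0.1082 0.0644 0.044 ]
ptr [[315.6 152.5]]
j4 [[309.6 189.8]]
j1 [[335.3 187.8]]
h [[325.9 225.5]]
```

Request:
step_arm --pt "0.65 4 -31 -30 0 0 0" --pt "0.65 4 -31 -75 0 0 0" --pt "0.65 4 -31 -120 0 0 0" --pt "0.65 4 -31 -165 0 0 0" --pt "0.65 4 -31 -205 0 0 0" --pt "0.65 4 -31 -240 0 0 0" --pt "0.65 4 -31 -265 0 0 0" --pt "0.65 4 -31 -277 0 0 0" --pt "0.65 4 -31 -277 0 0 0" --pt "0.65 4 -31 -277 0 0 0"

```text
clock: 26.2
position: [0.4442, -0.2129, 0.0226]
ee_rot: [0.684, 0.73, 0.0, 0.0]
ft_force: [0.5, -0.1, 0.9]
grip_width: 0.349
grasp_force: 0.0
```

Request:
step_arm --grip_force 40 --pt "0.75 0 0 0 0 0 0" --pt "1 0 0 0 0 0 0" --pt "1 0 0 0 0 0 0" --pt "1 0 0 0 0 0 0"

```text
clock: 26.6
position: [0.4446, -0.2133, 0.0231]
ee_rot: [0.684, 0.73, 0.0, 0.001]
ft_force: [-0.1, 0.7, 6.7]
grip_width: 0.171
grasp_force: 38.9
```

Request:
step_arm --pt "1 4 2.4 0 0 0 0" --pt "1 13 7.7 0 0 0 0" --pt "1 25 14.9 0 0 0 0" --pt "1 39 23.2 0 0 0 0" --pt "1 55 32.7 0 0 0 0" --pt "1 71 42.3 0 0 0 0" --pt "1 85 50.6 0 0 0 0" --pt "1 97 57.7 0 0 0 0" --pt "1 105 62.5 0 0 0 0" --pt "1 108.2 64.4 0 0 0 0"

```text
clock: 27.6
position: [0.5534, -0.1483, 0.0231]
ee_rot: [0.684, 0.73, 0.001, 0.001]
ft_force: [-1.6, -1.1, 8.6]
grip_width: 0.177
grasp_force: 39.6
```

Request:
step_arm --pt "1 0 0 0 0 0 0" --pt "1 0 0 0 0 0 0" --pt "1 0 0 0 0 0 0"

```text
clock: 27.9
position: [0.553, -0.1484, 0.0231]
ee_rot: [0.684, 0.73, 0.001, 0.001]
ft_force: [0.7, 0.7, 6.3]
grip_width: 0.169
grasp_force: 39.3
```

Run:
```python
from jars import *
c=cam('wrist','w10');t=cam('top','top10');s=cam('scene','scene10');print(c['o']['position'],c['o']['grip_width'])
P=[[.675,-.1816,.122],[.6731,-.1817,.122],[.6731,-.1817,.078]]
for k in (c,t,s): print(proj(k,P).round(1).tolist())
o=np.zeros((600,800,3),np.uint8)
o[:300,:400]=cv2.convertScaleAbs(cv2.resize(c['image'],(400,300)),alpha=1.3)
q=proj(t,P)[1].astype(int);o[300:,:400]=cv2.convertScaleAbs(cv2.resize(t['image'][q[1]-30:q[1]+30,q[0]-40:q[0]+40],(400,300),interpolation=cv2.INTER_CUBIC),alpha=1.5)
q=proj(s,P)[1].astype(int);o[:600,400:]=cv2.convertScaleAbs(cv2.resize(s['image'][q[1]-45:q[1]+45,q[0]-30:q[0]+30],(400,600),interpolation=cv2.INTER_CUBIC),alpha=1.3); print(q)
cv2.imwrite('pics/c10.png',o)
```

```text
[ 0.55303173 -0.14836717  0.0231446 ] 0.1691606699432352
[[592.3, 435.1], [587.6, 435.4], [499.3, 347.1]]
[[315.5, 151.9], [315.6, 152.5], [313.9, 154.9]]
[[189.9, 183.5], [190.3, 183.1], [191.7, 191.7]]
[190 183]
```

View pics/c10.png

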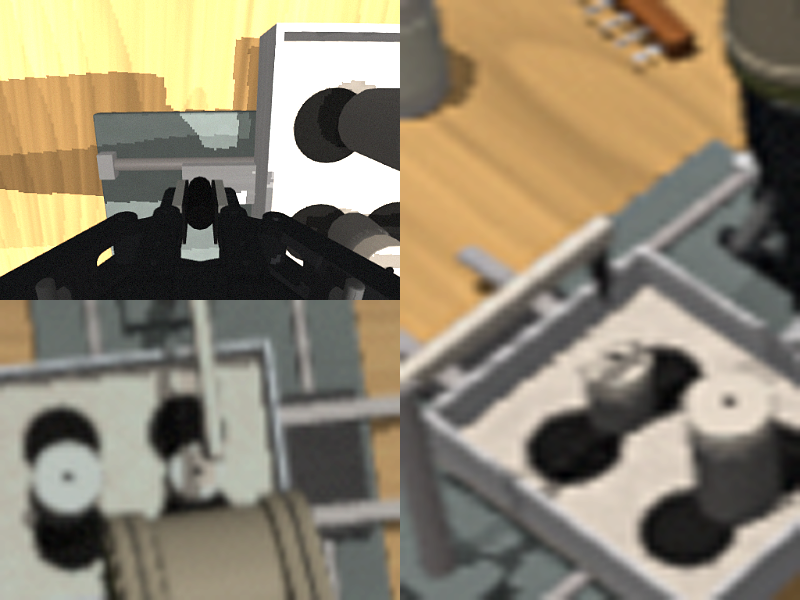

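Run:
```python
from jars import *
t=cam('top'); s=cam('scene')
def cen(im,P,c,z,r=5):
    x,y=proj(c,[P])[0].round().astype(int); g=im[y-r:y+r+1,x-r:x+r+1].max(2).astype(float)
    g=cv2.resize(g,None,fx=8,fy=8,interpolation=cv2.INTER_CUBIC)
    h=(2*r+1)*4; sub=g[h-24:h+24,h-24:h+24]; i=np.unravel_index(sub.argmin(),sub.shape)
    w=np.clip(sub.min()+.5*(np.median(sub)-sub.min())-sub,0,None); ys,xs=np.mgrid[:48,:48]; m=(abs(ys-i[0])<12)&(abs(xs-i[1])<12); w=w*m
    px=[(h-24+(w*xs).sum()/w.sum()+.5)/8-.5+x-r,(h-24+(w*ys).sum()/w.sum()+.5)/8-.5+y-r]
    return onz(c,[px],z)[0].round(4),np.round(px,2)
a8=cv2.imread('pics/top8.png');a10=t['image']
J4=np.array([.558,-.1601,.108]);J1=np.array([.5649,-.2461,.078]);d=np.array([.1084,.0649,0])
print('top8 j4',cen(a8,J4,t,.108),'j1',cen(a8,J1,t,.078))
print('top10 j4',cen(a10,J4+d,t,.108),'j1',cen(a10,J1+d,t,.078))
print('scene10 j4',cen(s['image'],J4+d,s,.108),'j1',cen(s['image'],J1+d,s,.078), 'exp',(J4+d).round(4),(J1+d).round(4))
o=np.zeros((400,800,3),np.uint8)
x,y=proj(t,[[.6731,-.1817,.122]])[0].round().astype(int); o[:,:400]=cv2.resize(t['image'][y-10:y+10,x-10:x+10],(400,400),interpolation=cv2.INTER_CUBIC)*1
print('top tl',x-10,y-10)
x,y=proj(s,[[.6731,-.1817,.122]])[0].round().astype(int); o[:,400:]=cv2.resize(s['image'][y-8:y+12,x-10:x+10],(400,400),interpolation=cv2.INTER_CUBIC)
print('scene tl',x-10,y-8); cv2.imwrite('pics/c11.png',cv2.convertScaleAbs(o,alpha=1.4))
```

```text
top8 j4 (array([ 0.5576, -0.1612,  0.108 ]), array([310.  , 189.96])) j1 (array([ 0.5644, -0.2472,  0.078 ]), array([335.68, 187.91]))
top10 j4 (array([ 0.6641, -0.0962,  0.108 ]), array([288.06, 156.89])) j1 (array([ 0.6809, -0.1879,  0.078 ]), array([315.77, 152.49]))
scene10 j4 (array([ 0.6646, -0.0972,  0.108 ]), array([208.93, 197.79])) j1 (array([ 0.6702, -0.1825,  0.078 ]), array([192.15, 191.18])) exp [ 0.6664 -0.0952  0.108 ] [ 0.6733 -0.1812  0.078 ]
top tl 306 142
scene tl 180 175
```

View pics/c11.png

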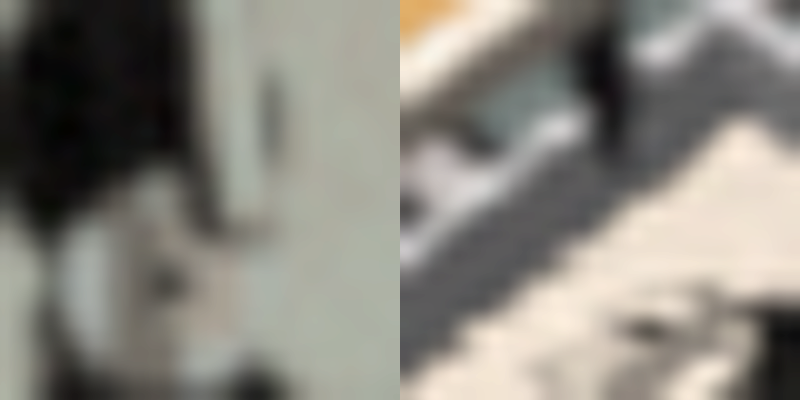

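Run:
```python
from jars import *
t=cam('top'); s=cam('scene')
f=lambda u,v,ox,oy,x0:[(u-x0+.5)/20-.5+ox,(v+.5)/20-.5+oy]
for n,c,tip,dot in (('top',t,f(222,232,306,142,0),f(170,285,306,142,0)),('scene',s,f(614,150,180,175,400),f(650,327,180,175,400))):
    a=onz(c,[tip],.122)[0];b=onz(c,[dot],.078)[0];print(n,tip,a.round(4),b.round(4),(a-b)[:2].round(4))
# triangulate pointer from w1,w8 rays + scene
```

```text
top [316.625, 153.125] [ 0.671  -0.1848  0.122 ] [ 0.6703 -0.1818  0.078 ] [ 0.0007 -0.003 ]
scene [190.225, 182.025] [ 0.6699 -0.1859  0.122 ] [ 0.6696 -0.1839  0.078 ] [ 0.0004 -0.002 ]
```

Dot and tip agree within about 2–3 mm in both fixed cameras. I'm nudging -1.5 mm in y and holding.

Request:
step_arm --pt "1 0.5 -1.5 0 0 0 0" --pt "1 0.5 -1.5 0 0 0 0" --pt "1 0.5 -1.5 0 0 0 0" --pt "1 0.5 -1.5 0 0 0 0" --pt "1 0.5 -1.5 0 0 0 0" --pt "1 0.5 -1.5 0 0 0 0" --pt "1 0.5 -1.5 0 0 0 0" --pt "1 0.5 -1.5 0 0 0 0" --pt "1 0.5 -1.5 0 0 0 0" --pt "1 0.5 -1.5 0 0 0 0"

```text
clock: 29.25
position: [0.5533, -0.1502, 0.0231]
ee_rot: [0.684, 0.73, 0.001, 0.001]
ft_force: [0.5, -1.0, 5.6]
grip_width: 0.173
grasp_force: 39.4
```

Request:
step_arm --pt "1 0 0 0 0 0 0" --pt "1 0 0 0 0 0 0" --pt "1 0 0 0 0 0 0" --pt "1 0 0 0 0 0 0" --pt "1 0 0 0 0 0 0" --pt "1 0 0 0 0 0 0" --pt "1 0 0 0 0 0 0" --pt "1 0 0 0 0 0 0" --pt "1 0 0 0 0 0 0" --pt "1 0 0 0 0 0 0"

```text
clock: 30.25
position: [0.5532, -0.1503, 0.0231]
ee_rot: [0.684, 0.73, 0.001, 0.001]
ft_force: [-0.6, 0.5, 6.9]
grip_width: 0.175
grasp_force: 39.4
```

Request:
step_arm --pt "1 0 0 0 0 0 0" --pt "1 0 0 0 0 0 0" --pt "1 0 0 0 0 0 0" --pt "1 0 0 0 0 0 0"

```text
clock: 30.65
position: [0.5532, -0.1503, 0.0231]
ee_rot: [0.684, 0.73, 0.0, 0.001]
ft_force: [-0.2, 1.0, 6.8]
grip_width: 0.172
grasp_force: 39.4
```

Run:
```python
from jars import *
t=cam('top','top12'); s=cam('scene','scene12'); print(manip.get_obs()['position'])
a=cv2.imread('pics/top10.png');b=cv2.imread('pics/scene10.png')
def lid(c,P,z):
    x,y=proj(c,[P])[0].round().astype(int); g=cv2.resize(c['image'][y-4:y+5,x-4:x+5].max(2),None,fx=8,fy=8,interpolation=cv2.INTER_CUBIC)
    v,u=np.unravel_index(g.argmin(),g.shape); return onz(c,[[(u+.5)/8-.5+x-4,(v+.5)/8-.5+y-4]],z)[0].round(4)
print(lid(t,[.665,-.0977,.108],.108),lid(s,[.665,-.0977,.108],.108),lid(s,[.6703,-.184,.078],.078),lid(t,[.6703,-.184,.078],.078))
```

```text
[ 0.55325443 -0.15021229  0.02312528]
[ 0.6638 -0.099   0.108 ] [ 0.6677 -0.0724  0.108 ] [ 0.672  -0.1581  0.078 ] [ 0.6839 -0.1878  0.078 ]
```

Request:
step_arm --pt "1 0.3 -3 0 0 0 0" --pt "1 0.8 -10 0 0 0 0" --pt "1 1.6 -20 0 0 0 0" --pt "1 2.6 -32 0 0 0 0" --pt "1 3.6 -45 0 0 0 0" --pt "1 4.6 -57 0 0 0 0" --pt "1 5.5 -68 0 0 0 0" --pt "1 6.2 -77 0 0 0 0" --pt "1 6.7 -83 0 0 0 0" --pt "1 6.9 -86 0 0 0 0"

```text
clock: 31.75
position: [0.5601, -0.2369, 0.0232]
ee_rot: [0.684, 0.729, 0.0, 0.001]
ft_force: [-1.0, 0.6, 5.8]
grip_width: 0.167
grasp_force: 39.4
```

Request:
step_arm --pt "1 0 0 0 0 0 0" --pt "1 0 0 0 0 0 0" --pt "1 0 0 0 0 0 0"

```text
clock: 32.05
position: [0.56, -0.2369, 0.0232]
ee_rot: [0.684, 0.729, 0.0, 0.001]
ft_force: [0.3, -0.7, 5.0]
grip_width: 0.169
grasp_force: 39.3
```

Run:
```python
from jars import *
t=cam('top','top13'); s=cam('scene','scene13'); print(manip.get_obs()['position'])
o=np.zeros((400,800,3),np.uint8)
x,y=proj(t,[[.6731,-.1837,.115]])[0].round().astype(int); o[:,:400]=cv2.resize(t['image'][y-15:y+15,x-10:x+20],(400,400),interpolation=cv2.INTER_CUBIC)
print('top tl',x-10,y-15,proj(t,[[.6731,-.1837,.122],[.6731,-.1837,.108],[.680,-.270,.078]]).round(1).tolist())
x,y=proj(s,[[.6731,-.1837,.115]])[0].round().astype(int); o[:,400:]=cv2.resize(s['image'][y-15:y+15,x-20:x+10],(400,400),interpolation=cv2.INTER_CUBIC)
print('scene tl',x-20,y-15,proj(s,[[.6731,-.1837,.122],[.6731,-.1837,.108],[.680,-.270,.078]]).round(1).tolist()); cv2.imwrite('pics/c13.png',cv2.convertScaleAbs(o,alpha=1.5))
```

```text
[ 0.56004009 -0.23681126  0.02317439]
top tl 306 138 [[316.2, 152.5], [315.7, 153.3], [341.1, 152.1]]
scene tl 170 169 [[189.9, 182.8], [190.4, 185.6], [174.2, 179.7]]
```

View pics/c13.png

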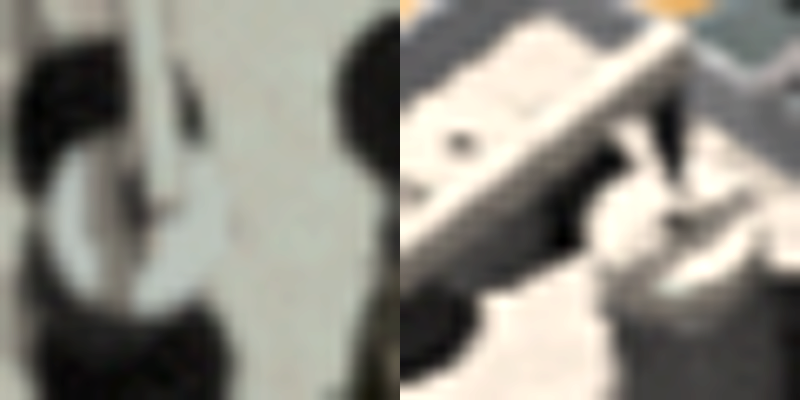

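Dot and tip line up within about 2 mm in both views (scene tip (678,190), dot (677,222)), and jar_1's dot is where I expected it. Holding here.

Request:
step_arm --pt "1 0 0 0 0 0 0" --pt "1 0 0 0 0 0 0" --pt "1 0 0 0 0 0 0" --pt "1 0 0 0 0 0 0" --pt "1 0 0 0 0 0 0" --pt "1 0 0 0 0 0 0" --pt "1 0 0 0 0 0 0" --pt "1 0 0 0 0 0 0" --pt "1 0 0 0 0 0 0" --pt "1 0 0 0 0 0 0"

```text
clock: 33.15
position: [0.5601, -0.2368, 0.0232]
ee_rot: [0.684, 0.729, 0.0, 0.001]
ft_force: [0.3, -1.1, 4.8]
grip_width: 0.168
grasp_force: 39.3
```

Request:
step_arm --pt "1 0 0 0 0 0 0" --pt "1 0 0 0 0 0 0" --pt "1 0 0 0 0 0 0" --pt "1 0 0 0 0 0 0" --pt "1 0 0 0 0 0 0" --pt "1 0 0 0 0 0 0" --pt "1 0 0 0 0 0 0" --pt "1 0 0 0 0 0 0" --pt "1 0 0 0 0 0 0" --pt "1 0 0 0 0 0 0"

```text
clock: 34.15
position: [0.56, -0.2368, 0.0232]
ee_rot: [0.684, 0.73, 0.0, 0.001]
ft_force: [0.3, -1.4, 5.5]
grip_width: 0.171
grasp_force: 39.3
```

Request:
step_arm --pt "1 -4 0 0 0 0 0" --pt "1 -13 -0.8 0 0 0 0" --pt "1 -26 -1.8 0 0 0 0" --pt "1 -42 -3 0 0 0 0" --pt "1 -58 -4 0 0 0 0" --pt "1 -74 -5.5 0 0 0 0" --pt "1 -90 -7 0 0 0 0" --pt "1 -103 -8 0 0 0 0" --pt "1 -111 -8.8 0 0 0 0" --pt "1 -114 -9 0 0 0 0"

```text
clock: 35.15
position: [0.4453, -0.2457, 0.0231]
ee_rot: [0.684, 0.729, -0.0, 0.001]
ft_force: [1.4, 0.1, 8.1]
grip_width: 0.173
grasp_force: 39.7
```

Request:
step_arm --pt "1 -1 0 0 0 0 0" --pt "1 -2 0 0 0 0 0" --pt "1 -2 0 0 0 0 0"

```text
clock: 35.45
position: [0.4438, -0.2458, 0.0231]
ee_rot: [0.684, 0.73, 0.0, 0.001]
ft_force: [0.2, -0.7, 9.0]
grip_width: 0.168
grasp_force: 39.9
```

Request:
step_arm --pt "0.8 1 0 0 0 0 0" --pt "0.65 1 0 0 0 0 0" --pt "0.65 1 0 0 0 0 0" --pt "0.65 1 0 15 0 0 0" --pt "0.65 1 0 60 0 0 0" --pt "0.65 1 0 110 0 0 0" --pt "0.65 1 20 160 0 0 0" --pt "0.65 1 40 210 0 0 0" --pt "0.65 1 60 260 0 0 0" --pt "0.65 1 60 275 0 0 0"

```text
clock: 36.45
position: [0.4453, -0.182, 0.3016]
ee_rot: [0.682, 0.731, 0.0, 0.002]
ft_force: [0.2, -0.7, -0.8]
grip_width: 0.349
grasp_force: 0.0
```

Request:
step_arm --pt "0.65 0 0 0 0 0 0" --pt "0.65 0 0 0 0 0 0" --pt "0.65 0 0 0 0 0 0"

```text
clock: 36.75
position: [0.4435, -0.185, 0.2959]
ee_rot: [0.684, 0.73, -0.0, -0.001]
ft_force: [-0.7, -0.5, -0.3]
grip_width: 0.352
grasp_force: 0.0
```

Run:
```python
from h import *
c=cam('wrist','w14');t=cam('top','top14');print(c['o']['position'],c['o']['ft_force'],c['o']['clock'])
o=np.zeros((600,800,3),np.uint8);o[:375,:500]=cv2.convertScaleAbs(cv2.resize(c['image'],(500,375)),alpha=1.3)
o[375:,:500]=0;o[:225,500:]=cv2.convertScaleAbs(cv2.resize(t['image'],(300,225)),alpha=1.5)
s=cam('scene')['image'];o[225:450,500:]=cv2.resize(s,(300,225));o[450:,500:]=cv2.resize(s[150:250,60:260],(300,150))
cv2.imwrite('pics/c14.png',o)
```

```text
[ 0.44347549 -0.18495774  0.29585614] [-0.68258972 -0.45230511 -0.26477124] 36.75
```

View pics/c14.png

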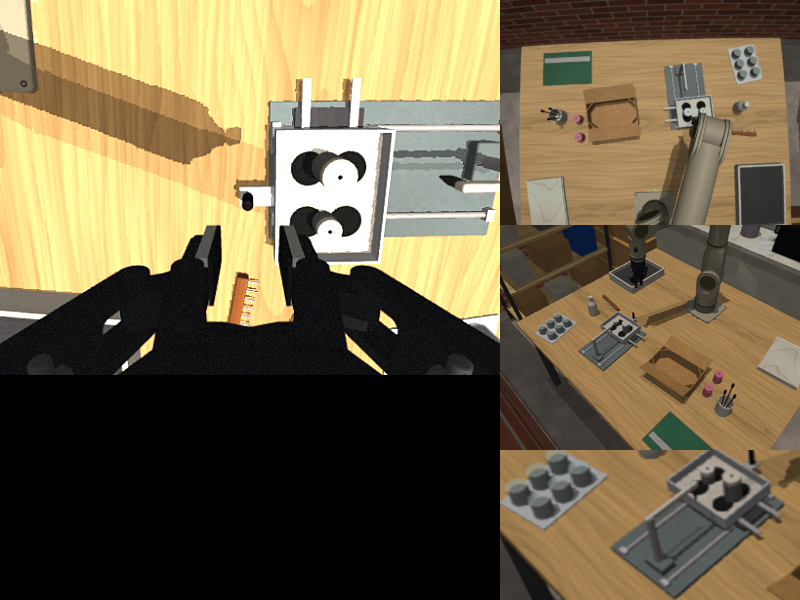

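Run:
```python
from jars import *
c=cam('wrist'); s=1.5625
im=c['image']; x,y=int(440*1.024),int(178*1.024); sub=im[y-8:y+9,x-8:x+16].max(2); m=np.argwhere(sub<70); k=m[m[:,1].argmin()]; tip=[x-8+k[1],y-8+m[m[:,1]<=k[1]+1][:,0].mean()]
J=dots(c,np.array([(340,177.5),(330,231.5)])*1.6,[.108,.078]); p=onz(c,[tip],.122)[0]
print(tip,J.round(4),p.round(4)); print('d1 err',((p-J[1])[:2]-[.1094,.0955]).round(4),'d4 err',((p-J[0])[:2]-[.1162,.0090]).round(4))
```

```text
[np.int64(450), np.float64(180.8)] [[ 0.5557 -0.1928  0.108 ]
 [ 0.5625 -0.2786  0.078 ]] [ 0.6722 -0.1811  0.122 ]
d1 err [0.0003 0.002 ] d4 err [0.0003 0.0027]
```

The independent re-check puts both stops within 3 mm of the pointer tip, so I'm handing in.

```bash
python3 -c "
from workcell import manip
print(manip.hand_in())"
```

```text
the job is handed in; nothing more can be done
None
```

The job is handed in, with no pass or fail reported: both flaps are folded back, the only two jars in the carton (jar_1, jar_4) each stopped about 2–3 mm from the pointer tip for over two seconds, and the carrier is home with both still standing and the arm clear.

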